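# Draw a thread-stand spindle for oiling

### The job

The thread stand's spindle needs oiling. Lift the thread reel straight up off the spindle and stand it upright, wholly on the cork mat; then pull the spindle about 3 cm straight up in its bore - half of its seated length, not right out - without letting it bind, tip or drag the stand, and keep holding it there: finish with the spindle still gripped and still. Leave the hammer, tin, wax and shoe where they are.

Things in the scene. Friction and masses are not known exactly. Their poses are not given: they have to be found in the camera images.
- stand: Thread stand, dark cast iron, loose on the bench but heavy (2.4 kg, so it drags or lifts if a part binds). Base plate 90 (x) x 190 (y) x 10 mm high; origin at the centre of its underside, z up. At +50 mm along its y stands a square bored housing 42 x 42 mm, top at 72 mm, holding the spindle. At -50 mm along its y stands a fixed tension post (not the spindle), 12 mm thick, top at 95 mm, with two small 28 mm discs. Turned any way round at the start.
- bore_mouth (a point): Centre of the bore's mouth, on top of the housing, 72 mm above the stand's underside. The bore is upright, round, 17 mm wide and 62 mm deep; its closed bottom is 10 mm above the stand's underside.
- spindle: Plain round steel rod, 16 mm thick, 118 mm long, about 180 g (varies), loose and upright in the bore with 1 mm play, standing on the bore's bottom. Origin at the centre of its foot, z along the rod to its top. Seated, its foot is 10 mm and its top 128 mm above the stand's underside, so 62 mm is in the bore and 56 mm stands above the housing. Only weight and rubbing hold it.
- reel: Reel of tan thread wound on a tube: a plain upright ring 55 mm outside, 22 mm hole, 40 mm high, about 90 g (varies). Origin at the centre of its underside. At the start it sits loosely over the spindle, its underside on the housing's top; the spindle's top stands 16 mm above the reel's top.
- mat: Square cork mat, 130 x 130 x 4 mm, fixed flat on the bench; origin at the centre of its underside.
- hammer: Hammer lying on the bench beyond the work, 260 mm long; origin midway along it, underneath. Leave alone.
- tin: Plain steel tin, 66 mm wide, 90 mm high, to the right of the work; origin under its centre. Leave alone.
- wax: Block of wax 60 x 40 x 25 mm, between the robot and the work; origin under its centre. Leave alone.
- shoe: Black shoe lying sole up, about 250 x 85 mm, 82 mm high, beyond the work; origin under its middle. Leave alone.
Mind the look-alikes: they are no part of the job. Several things look just like the mat: the one meant starts farthest to the robot's left.

How it is judged:
On the way, in this order (a step that is already met when the one before it is completed fails the run):
1. the reel is off the spindle and stands released on the cork mat (x of reel in the frame of mat between -0.045 and 0.045 m and y of reel in the frame of mat between -0.045 and 0.045 m and height (world z) of reel below 0.012 m and angle between reel's own z axis and vertical below 0.1 rad and contact force between the fingers and reel below 0.3 N), for 0.2 s.
2. the fingers hold the spindle about 30 mm up in its bore (z of spindle in the frame of stand between 0.032 and 0.048 m and contact force between the fingers and spindle above 1 N and angle between the z axis of spindle and the z axis of stand, either way round below 0.05 rad and horizontal distance between spindle and bore_mouth below 0.006 m), for 0.3 s.
At the end, for the whole second after the job is handed in: Reel upright (0.1 rad), released on the mat, centre within 45 mm of the mat's centre along both sides. Fingers grip the still spindle, foot 22 to 38 mm above its seat, in line with the bore (0.05 rad, 6 mm), under 15 N between spindle and stand; stand flat, under 3 mm off the bench (all of step 1 and all of step 2 and linear speed of spindle below 0.01 m/s and linear speed of reel below 0.02 m/s and contact force between spindle and stand below 15 N and angle between stand's own z axis and vertical below 0.03 rad and height (world z) of stand below 0.003 m); the arm keeps its last pose, push and grip.
It fails at once if the spindle came right out of the bore, or nearly (raised over 52 mm) (z of spindle in the frame of stand above 0.062 m).
It fails at once if the stand was dragged over 20 mm (distance of stand from where it was at the start of the episode above 0.02 m).
It fails at once if the stand was tipped or lifted (angle between stand's own z axis and vertical above 0.12 rad or height (world z) of stand above 0.01 m).
It fails at once if the hammer, tin, wax or shoe was moved over 20 mm (distance of any of hammer, tin, wax, shoe from where it was at the start of the episode above 0.02 m).
It also fails if it takes over 56 s, if anything falls off the work surface, if the arm or the gripper's body presses on something with over 40 N, if the wrist force passes 120 N, or if a joint passes its speed limit or range.

### The arm

A 6-joint arm with a two-finger parallel gripper is mounted at the origin on the work surface. World frame = base frame: x ahead of the robot, y to its left, z up, the work surface at z = 0. Lengths are in m, angles in rad, forces in N, time in s.
With the tool pointing down it reaches from about 0.325 to 0.85 m from the base axis. Payload 15.5 kg.
Tool frame: the origin (TCP) lies between the finger pads; the fingertips stand 11 mm ahead of it and the grasp point (between the pads) lies 8 mm behind it (r.tip_extent is the distance from the TCP to the fingertips, in m); z points along the fingers, y is the line along which they close (so a half turn about z gives the same grasp; the last joint's range is limited). The gripper opens to 91 mm and grips with 3 to 60 N. Pads are 32 mm wide; open, the fingers measure 118 mm over their backs; the gripper's body (76 mm by 178 mm) begins 60 mm behind the grasp point.
Start: joints at [1.038, 0.494, 1.345, -0, 1.302, -0.096], TCP at [0.265, 0.566, 0.225] pointing down, gripper open.
Joint ranges: [-2.91, 2.91], [-0.82, 2.16], [0.22, 2.67], [-1.22, 4.37], [0.12, 2.79], [-3.08, 3.08]. Speed limits (rad/s): [1.89, 1.89, 2.57, 3.01, 3.01, 3.01].

### API

Orientations are given as [roll, pitch, yaw] about the fixed x, y, z axes, in that order (R = Rz(yaw) Ry(pitch) Rx(roll)).
In Python, from cell import r, grab_frame, order gives the robot as it stands.
- The arm moves only by the shell command python3 -m inch 'ROWS' [FORCE]. ROWS is JSON, a list of rows, each an object with "linear": the shift along the tool's x, y, z in cm, a list of three; "twist": the turn, a rotation vector about the tool's x, y, z in degrees, a list of three; "grip": the opening in per cent of the stroke, from 0 (shut) to 100 (fully open). In form: [{"linear": [x, y, z], "twist": [rx, ry, rz], "grip": grip}, ...]. A call has 1 to 12 rows; each row shifts and turns the commanded pose from where the row before left it, along the tool's axes as they then stand; what a row does not reach is not made up. A row lasts 1/8 s, in which the tool goes at most 62.5 mm and 10.7 degrees, less where a joint would pass 70% of its speed; a pose out of reach is approached as far as the arm can. A call is refused whole if a number of a shift passes 6.25 or a number of a turn 10.7, either way. A call with a gripper value outside its range is refused whole. The fingers move at their own pace and stop on an object; FORCE is the grip in N (left out, the last holds). Time passes only in rows, so rows that do not move let the fingers close. It gives the time, the measured TCP pose, the force, the opening and the grip force at its end, in the units of the state.
- r.read_state(): the state, without advancing time (a new reading comes with each control period).
- grab_frame(name): name is "side" or "top" or "wrist"; returns a dict with "pixels" (420x560x3 uint8, blue, green, red), "z_map" (420x560 float32, m along the optical axis (not along the pixel's ray), 0 where there is no reading), "intrinsics" (3x3 intrinsics, pixels), "position" and "rotation" of the camera in the world. Camera axes: x right, y up, looking along -z (the intrinsics and any distortion apply to the point x, -y, -z); pixel columns grow to the right and rows downward; lengths in m; the calibration is good to about 2 mm. A picture is of the moment at which its call begins.
- order.finish_job(): hands the job in; it is judged then, once.
The state is a dict: "time": time; "joint_positions": joint angles; "joint_vel": joint speeds; "joint_torque": joint torques, N m; "eef_pos": TCP position; "eef_rot": TCP orientation; "contact_force": force on the tool from outside, world axes, zero at the start; "wrist_torque": the same for the moment, N m; "width": opening from 0.0 (shut) to 1.0 (fully open); "grip_force": force on a finger pad.
Only numpy, scipy, OpenCV 4.12 (cv2) and the standard library are available. Lean on these libraries where they do the work, as an engineer would, in place of code of your own. Each camera call takes 0.05 s, during which the arm holds its last target. There are 200 camera calls.

## Working session

There is one attempt and no reset: what is moved stays moved. The work goes in short steps, Python scripts to look and compute and a shell command to move; the robot and the scene stay as the last step left them, time stands still between calls to the robot, and variables do not carry over. Pictures are saved under pics/ and viewed, at most 10 in all, crops included, and the job is handed in when it is done.

```bash
mkdir -p pics
cat > h.py <<'E'
import numpy as np, cv2
from cell import r, grab_frame, order
def cloud(f):
    z=f["z_map"]; K=np.array(f["intrinsics"]); v,u=np.mgrid[:z.shape[0],:z.shape[1]]
    c=np.stack([(u-K[0,2])/K[0,0]*z,-(v-K[1,2])/K[1,1]*z,-z],-1)
    P=c@np.array(f["rotation"]).T+np.array(f["position"]); P[z==0]=np.nan
    return P
def save(n,name):
    f=grab_frame(n); cv2.imwrite(f"pics/{name}.png",f["pixels"]); np.savez(f"{name}.npz",**f); return f
E
python3 - <<'E'
from h import *
for n in("top","side"):
    f=save(n,n+"0"); print(n,np.array(f["position"]).round(3),np.array(f["rotation"]).round(2).tolist())
s=r.read_state(); print(s, r.tip_extent)
E
```

```text
top [0.396 0.008 1.222] [0.17, -0.0, -1.56]
side [ 0.043 -0.694  0.822] [0.85, -0.0, -0.68]
{'time': 0.1, 'joint_positions': array([ 1.03752287e+00,  4.94155904e-01,  1.34604505e+00,  1.91510756e-05,
        1.30248805e+00, -9.54578789e-02]), 'joint_vel': array([-2.42963844e-04,  5.70108277e-04, -7.57335666e-04,  6.28326653e-04,
       -7.00307786e-04,  9.43940423e-05]), 'joint_torque': array([ 1.54857724e-03, -8.80249357e+01, -3.82544518e+01,  7.08953035e-02,
        4.83950239e-02,  5.10215068e-05]), 'eef_pos': array([0.26478332, 0.56579327, 0.22438438]), 'eef_rot': array([-3.14050306e+00, -1.22872538e-04,  2.70377192e+00]), 'contact_force': array([-0.17453541, -0.28595191,  1.03940546]), 'wrist_torque': array([ 0.02175868,  0.08454388, -0.05509976]), 'grip_force': 0.0, 'width': 1.0010174626055988} 0.011
```

View pics/top0.png

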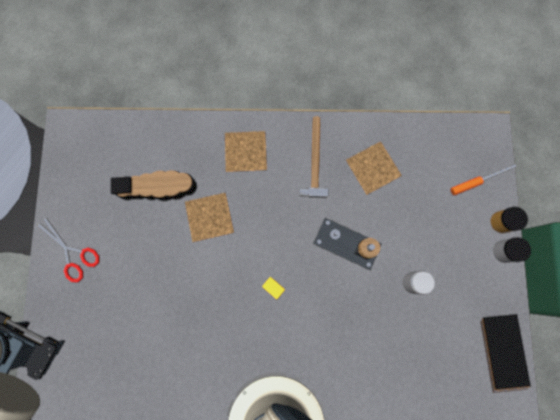

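View pics/side0.png

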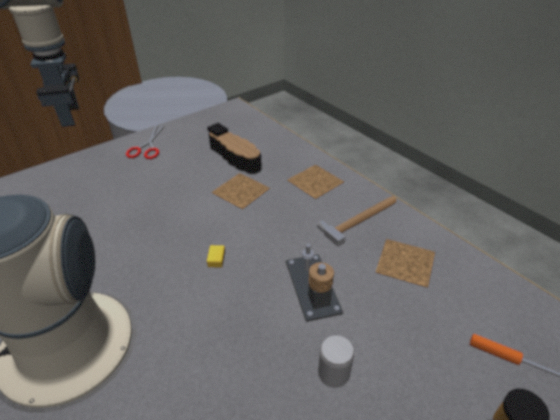

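Top view: robot base at the bottom (276,410), left is image left. There are three mat look-alikes at (210,218), (245,152) and (374,167), and the leftmost is (210,218). The stand is at (348,243). It has two uprights: the tan reel with the spindle through it at (369,247), and the bare tension post with discs at (335,234). The rods that could be taken for the spindle are this post and the spindle at (369,247), and I choose the latter. Next I measure and make a close crop.

```bash
cat >> h.py <<'E'
from scipy.spatial.transform import Rotation as Ro
def cloud(f):
    z=f["z_map"]; K=np.array(f["intrinsics"]); v,u=np.mgrid[:z.shape[0],:z.shape[1]]
    c=np.stack([(u-K[0,2])/K[0,0]*z,-(v-K[1,2])/K[1,1]*z,-z],-1)
    R=np.array(f["rotation"]); R=Ro.from_euler("xyz",R).as_matrix() if R.shape==(3,) else R
    P=c@R.T+np.array(f["position"]); P[z==0]=np.nan
    return P
E
python3 - <<'E'
from h import *
f=dict(np.load("top0.npz")); P=cloud(f); im=f["pixels"]; hsv=cv2.cvtColor(im,cv2.COLOR_BGR2HSV)
print(P[350,300],P[260,250])
m=cv2.inRange(hsv,(8,90,60),(25,255,255))
m=cv2.morphologyEx(m,cv2.MORPH_CLOSE,np.ones((5,5)))
for c in cv2.findContours(m,cv2.RETR_EXTERNAL,cv2.CHAIN_APPROX_SIMPLE)[0]:
    if cv2.contourArea(c)<100: continue
    k=np.zeros_like(m); cv2.drawContours(k,[c],-1,1,-1); p=P[k>0]; 
    (cx,cy),wh,a=cv2.minAreaRect(p[:,:2].astype(np.float32))
    print(c.mean((0,1)),"n",len(p),"rect",round(cx,3),round(cy,3),np.round(wh,3),round(a,1),"z",np.nanpercentile(p[:,2],[5,50,95]).round(3))
# stand: heights
reg=P[205:285,300:400].reshape(-1,3)
for lo,hi in((.006,.02),(.085,.105),(.105,.118),(.12,.135)):
    q=reg[(reg[:,2]>lo)&(reg[:,2]<hi)]
    if len(q)>2: print(lo,hi,len(q),q.mean(0).round(4),np.ptp(q,0).round(3),cv2.minAreaRect(q[:,:2].astype(np.float32)))
for n,(u,v,w) in {"top":(348,243,55),"side":(315,280,50)}.items():
    g=np.load(n+"0.npz")["pixels"][v-w:v+w,u-w:u+w]; g=cv2.resize(g,(400,400),interpolation=cv2.INTER_CUBIC)
    a=g if n=="top" else np.hstack([a,g])
cv2.imwrite("pics/crop.png",a)
E
```

```text
[ 2.04484539e-01 -6.52470749e-02  1.67596372e-04] [0.4643723  0.08543383 0.00282244]
[368.48387097 247.35483871] n 320 rect 0.494 -0.251 [0.051 0.05 ] 78.2 z [0.085 0.112 0.127]
[498.13043478 220.91304348] n 214 rect 0.582 -0.661 [0.062 0.024] 12.2 z [0.008 0.034 0.059]
[209.04545455 217.18181818] n 1638 rect 0.597 0.215 [0.124 0.123] 14.9 z [0.001 0.005 0.009]
[466.94230769 184.75      ] n 276 rect 0.71 -0.577 [0.022 0.11 ] 35.5 z [0.015 0.025 0.03 ]
[161.26785714 184.89285714] n 1350 rect 0.672 0.368 [0.059 0.211] 20.0 z [0.06  0.065 0.069]
[372.12727273 167.76363636] n 1523 rect 0.759 -0.293 [0.122 0.127] 31.8 z [-0.     0.004  0.008]
[243.05555556 147.72222222] n 1503 rect 0.806 0.111 [0.154 0.085] 23.6 z [0.    0.004 0.008]
[315.83333333 146.91666667] n 448 rect 0.802 -0.113 [0.02  0.226] 87.9 z [0.019 0.024 0.028]
0.006 0.02 1366 [ 0.5179 -0.1912  0.0104] [0.232 0.296 0.012] ((0.5145992636680603, -0.21229656040668488), (0.23382830619812012, 0.28736644983291626), 3.658000946044922)
0.085 0.105 56 [ 0.5053 -0.214   0.0949] [0.073 0.105 0.019] ((0.5168903470039368, -0.211685448884964), (0.1153392344713211, 0.0379582978785038), 53.40629959106445)
0.105 0.118 263 [ 0.4953 -0.2523  0.1117] [0.053 0.053 0.012] ((0.49571090936660767, -0.25294771790504456), (0.053129564970731735, 0.052533574402332306), 1.0253390073776245)
0.12 0.135 29 [ 0.4961 -0.2532  0.1275] [0.014 0.015 0.009] ((0.49671077728271484, -0.25331515073776245), (0.013964408077299595, 0.014581778086721897), 2.9851772785186768)
```

View pics/crop.png

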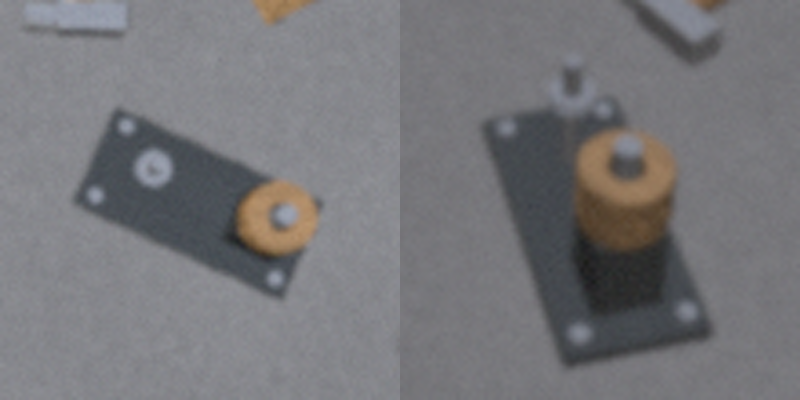

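The crop confirms it: the tan ring on the housing with the rod through it is the reel with the spindle, and the post with discs is bare. The measurements match the given sizes (reel top z 0.112, spindle top 0.1275, leftmost mat at y=+0.215). I swing the arm towards the reel.

```bash
python3 -m inch '[{"linear":[-5.25,-0.6,0],"twist":[0,0,5.1],"grip":100},{"linear":[-5.25,-0.6,0],"twist":[0,0,5.1],"grip":100},{"linear":[-5.25,-0.6,0],"twist":[0,0,5.1],"grip":100},{"linear":[-5.25,-0.6,0],"twist":[0,0,5.1],"grip":100},{"linear":[-5.25,-0.6,0],"twist":[0,0,5.1],"grip":100},{"linear":[-5.25,-0.6,0],"twist":[0,0,5.1],"grip":100},{"linear":[-5.25,-0.6,0],"twist":[0,0,5.1],"grip":100},{"linear":[-5.25,-0.6,0],"twist":[0,0,5.1],"grip":100},{"linear":[-5.25,-0.6,0],"twist":[0,0,5.1],"grip":100}]' && python3 -m inch '[{"linear":[-5.25,-0.6,0],"twist":[0,0,5.1],"grip":100},{"linear":[-5.25,-0.6,0],"twist":[0,0,5.1],"grip":100},{"linear":[-5.25,-0.6,0],"twist":[0,0,5.1],"grip":100},{"linear":[-5.25,-0.6,0],"twist":[0,0,5.1],"grip":100},{"linear":[-5.25,-0.6,0],"twist":[0,0,5.1],"grip":100},{"linear":[-5.25,-0.6,0],"twist":[0,0,5.1],"grip":100},{"linear":[-5.25,-0.6,0],"twist":[0,0,5.1],"grip":100},{"linear":[-5.25,-0.6,0],"twist":[0,0,5.1],"grip":100},{"linear":[-5.25,-0.6,0],"twist":[0,0,5.1],"grip":100},{"linear":[0,0,0],"twist":[0,0,0],"grip":100},{"linear":[0,0,0],"twist":[0,0,0],"grip":100}]'
cat >> h.py <<'E'
def togo(target, yaw=None):
    s=r.read_state(); R=Ro.from_euler("xyz",s["eef_rot"])
    d=R.inv().apply(np.array(target)-s["eef_pos"])*100
    print("t",s["time"],"pos",s["eef_pos"].round(4),"rot",s["eef_rot"].round(4),"tool cm",d.round(2),"F",s["contact_force"].round(1),"w",round(s["width"],3),"g",round(s["grip_force"],1))
def find(f,zr,c,rad):
    P=cloud(f).reshape(-1,3); q=P[(P[:,2]>zr[0])&(P[:,2]<zr[1])&(np.hypot(P[:,0]-c[0],P[:,1]-c[1])<rad)]
    if len(q)<5: print("none",zr); return
    (x,y),ra=cv2.minEnclosingCircle(q[:,:2].astype(np.float32))
    print(zr,len(q),"circ",round(x,4),round(y,4),round(ra,4),"mean",q.mean(0).round(4),"ext",np.ptp(q,0).round(4))
E
python3 - <<'E'
from h import *
f=save("wrist","w1"); 
find(f,(.107,.117),(.496,-.253),.04); find(f,(.122,.133),(.496,-.253),.04); find(f,(.088,.101),(.54,-.163),.03)
togo((.4955,-.2528,.085))
E
```

```text
time: 1.23
eef_pos: [0.5506, 0.1994, 0.2246]
eef_rot: [-3.141, 0.0, 1.9]
contact_force: [0.6, -0.6, -0.6]
width: 1.0
grip_force: 0.0
time: 2.6
eef_pos: [0.4863, -0.2574, 0.2247]
eef_rot: [-3.141, -0.0, 1.101]
contact_force: [-1.1, 0.1, -0.9]
width: 1.002
grip_force: 0.0
(0.107, 0.117) 2073 circ 0.4989 -0.2558 0.0274 mean [ 0.4993 -0.2547  0.1121] ext [0.0538 0.0542 0.0099]
(0.122, 0.133) 249 circ 0.4991 -0.2557 0.008 mean [ 0.4991 -0.2553  0.1279] ext [0.0155 0.0154 0.0076]
(0.088, 0.101) 137 circ 0.5407 -0.1653 0.006 mean [ 0.5405 -0.1654  0.0947] ext [0.0118 0.0114 0.009 ]
t 2.65 pos [ 0.4865 -0.257   0.2247] rot [-3.1411e+00 -3.0000e-04  1.1025e+00] tool cm [ 0.77  0.62 13.97] F [-0.6 -0.3 -1. ] w 0.996 g 0.0
```

View pics/w1.png

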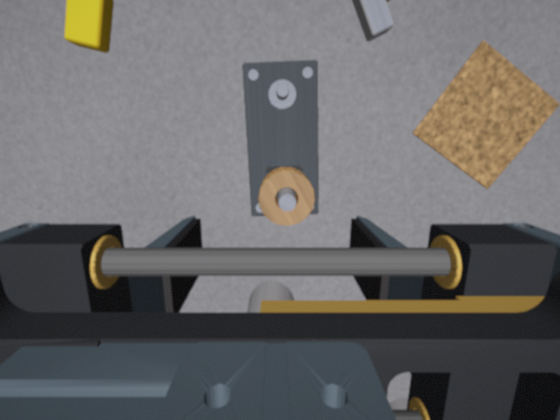

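Wrist view: reel at pixel (287,196), spindle at (287,200), post at (282,92). The spindle-to-post distance measures 99.8 mm, against 100 mm given. I go down over the reel with grasp height at z≈0.095 and close gently.

```bash
python3 -m inch '[{"linear":[0.7,0.95,3],"twist":[0,0,0],"grip":100},{"linear":[0,0,4],"twist":[0,0,0],"grip":100},{"linear":[0,0,3],"twist":[0,0,0],"grip":100},{"linear":[0,0,2.2],"twist":[0,0,0],"grip":100},{"linear":[0,0,1.5],"twist":[0,0,0],"grip":100},{"linear":[0,0,0],"twist":[0,0,0],"grip":100},{"linear":[0,0,0],"twist":[0,0,0],"grip":75},{"linear":[0,0,0],"twist":[0,0,0],"grip":68},{"linear":[0,0,0],"twist":[0,0,0],"grip":68},{"linear":[0,0,0],"twist":[0,0,0],"grip":68}]' 6
python3 - <<'E'
from h import *
f=save("wrist","w2"); 
find(f,(.107,.117),(.499,-.255),.035); find(f,(.122,.133),(.499,-.255),.035)
togo((.4985,-.2553,.087))
E
```

```text
time: 3.9
eef_pos: [0.4981, -0.2558, 0.0882]
eef_rot: [3.141, 0.0, 1.102]
contact_force: [-0.5, -0.8, 0.5]
width: 0.686
grip_force: 0.0
(0.107, 0.117) 4104 circ 0.499 -0.255 0.035 mean [ 0.5018 -0.2504  0.1121] ext [0.0699 0.0565 0.0099]
(0.122, 0.133) 1234 circ 0.4989 -0.2549 0.035 mean [ 0.4978 -0.2564  0.1287] ext [0.0691 0.0531 0.011 ]
t 3.95 pos [ 0.4981 -0.2557  0.0881] rot [3.1413 0.     1.1015] tool cm [0.06 0.02 0.11] F [0.7 0.2 0.8] w 0.68 g 0.0
```

Well centred, with 3–4 mm spare on each side. I grip and lift slowly.

```bash
python3 -m inch '[{"linear":[0.05,0,0],"twist":[0,0,0],"grip":62},{"linear":[0,0,0],"twist":[0,0,0],"grip":58},{"linear":[0,0,0],"twist":[0,0,0],"grip":50},{"linear":[0,0,0],"twist":[0,0,0],"grip":50},{"linear":[0,0,0],"twist":[0,0,0],"grip":50},{"linear":[0,0,-0.4],"twist":[0,0,0],"grip":50},{"linear":[0,0,-0.6],"twist":[0,0,0],"grip":50},{"linear":[0,0,0],"twist":[0,0,0],"grip":50}]' 10
```

```text
time: 4.95
eef_pos: [0.4985, -0.2554, 0.0985]
eef_rot: [3.141, 0.0, 1.102]
contact_force: [0.2, -0.0, -0.1]
width: 0.593
grip_force: 10.0
```

```bash
python3 -m inch '[{"linear":[0,0,-1.5],"twist":[0,0,0],"grip":50},{"linear":[0,0,-2.5],"twist":[0,0,0],"grip":50},{"linear":[0,0,-3],"twist":[0,0,0],"grip":50},{"linear":[0,0,-3],"twist":[0,0,0],"grip":50},{"linear":[0,0,-2],"twist":[0,0,0],"grip":50},{"linear":[0,0,0],"twist":[0,0,0],"grip":50}]' && python3 -m inch '[{"linear":[2.5,0.2,0],"twist":[0,0,-2.3],"grip":50},{"linear":[4.9,0.55,0],"twist":[0,0,-4.7],"grip":50},{"linear":[4.9,0.55,0],"twist":[0,0,-4.7],"grip":50},{"linear":[4.9,0.55,0],"twist":[0,0,-4.7],"grip":50},{"linear":[4.9,0.55,0],"twist":[0,0,-4.7],"grip":50},{"linear":[4.9,0.55,0],"twist":[0,0,-4.7],"grip":50},{"linear":[4.9,0.55,0],"twist":[0,0,-4.7],"grip":50},{"linear":[4.9,0.55,0],"twist":[0,0,-4.7],"grip":50},{"linear":[4.9,0.55,0],"twist":[0,0,-4.7],"grip":50},{"linear":[3.5,0.55,0],"twist":[0,0,-4.7],"grip":50},{"linear":[2.5,0.3,0],"twist":[0,0,-2.3],"grip":50},{"linear":[0,0,0],"twist":[0,0,0],"grip":50}]'
python3 - <<'E'
from h import *
f=save("wrist","w3"); g=save("top","t3"); f2=save("side","s3")
for k,h in((f,"w"),(g,"t"),(f2,"s")):
    P=cloud(k); m=cv2.inRange(cv2.cvtColor(k["pixels"],cv2.COLOR_BGR2HSV),(8,90,60),(25,255,255))>0
    p=P[m&(P[...,2]<.015)]; p=p[np.hypot(p[:,0]-.6,p[:,1]-.215)<.095]
    if len(p)>20: print(h,len(p),cv2.minAreaRect(p[:,:2].astype(np.float32)))
    q=P[m&(P[...,2]>.05)]; q=q[np.hypot(q[:,0]-.6,q[:,1]-.215)<.08]
    if len(q)>20: print(h,"reel",len(q),q.min(0).round(3),q.max(0).round(3))
togo((.599,.214,.025))
E
```

```text
time: 5.7
eef_pos: [0.4989, -0.2557, 0.2199]
eef_rot: [3.138, 0.0, 1.102]
contact_force: [0.3, -0.2, -1.1]
width: 0.595
grip_force: 10.0
time: 7.2
eef_pos: [0.6005, 0.2028, 0.2171]
eef_rot: [-3.14, -0.0, 1.923]
contact_force: [-0.7, -0.2, -0.0]
width: 0.598
grip_force: 10.0
w 8130 ((0.5978952050209045, 0.21353214979171753), (0.12924230098724365, 0.12691909074783325), 14.782219886779785)
w reel 10885 [0.528 0.179 0.203] [0.668 0.249 0.32 ]
t 538 ((0.6054976582527161, 0.17461329698562622), (0.12502099573612213, 0.04406922310590744), 12.857868194580078)
s 962 ((0.5983298420906067, 0.2104714810848236), (0.124888576567173, 0.12687118351459503), 12.558757781982422)
s reel 262 [0.561 0.148 0.202] [0.642 0.22  0.319]
t 7.35 pos [0.6012 0.2006 0.2175] rot [-3.1408e+00  2.0000e-04  1.9193e+00] tool cm [ 1.34  0.26 19.25] F [ 0.8  0.7 -0.2] w 0.591 g 10.0
```

View pics/s3.png

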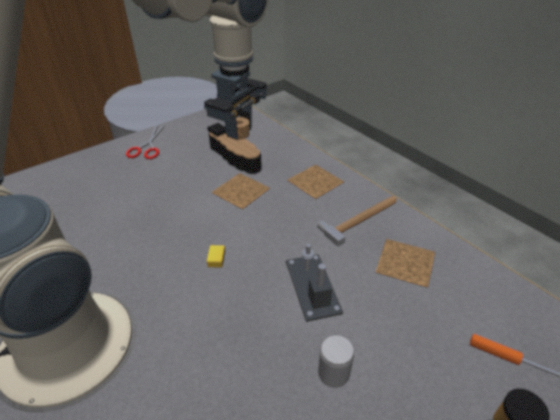

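Side view: reel held in the fingers at (240,128), spindle still seated in the housing (322,270). Mat centre is (0.598, 0.2135) from the wrist and side views. Now I lower the reel.

```bash
python3 -m inch '[{"linear":[1.3,0.2,3],"twist":[0,0,0],"grip":50},{"linear":[0,0,4],"twist":[0,0,0],"grip":50},{"linear":[0,0,4],"twist":[0,0,0],"grip":50},{"linear":[0,0,4],"twist":[0,0,0],"grip":50},{"linear":[0,0,2.5],"twist":[0,0,0],"grip":50},{"linear":[0,0,1.3],"twist":[0,0,0],"grip":50},{"linear":[0,0,0.5],"twist":[0,0,0],"grip":50},{"linear":[0,0,0],"twist":[0,0,0],"grip":50},{"linear":[0,0,0],"twist":[0,0,0],"grip":50}]'
python3 - <<'E'
from h import *
togo((.598,.2135,.0205))
E
```

```text
time: 8.48
eef_pos: [0.5993, 0.2144, 0.0259]
eef_rot: [3.14, 0.0, 1.92]
contact_force: [0.2, -0.5, -0.4]
width: 0.595
grip_force: 10.0
t 8.475 pos [0.5993 0.2144 0.0259] rot [3.1401e+00 2.0000e-04 1.9201e+00] tool cm [-0.04 -0.16  0.54] F [ 0.2 -0.5 -0.4] w 0.595 g 10.0
```

```bash
python3 -m inch '[{"linear":[0,0,0.3],"twist":[0,0,0],"grip":50},{"linear":[0,0,0.1],"twist":[0,0,0],"grip":50},{"linear":[0,0,0],"twist":[0,0,0],"grip":50}]'; python3 -m inch '[{"linear":[0,0,0.1],"twist":[0,0,0],"grip":50},{"linear":[0,0,0],"twist":[0,0,0],"grip":50},{"linear":[0,0,0],"twist":[0,0,0],"grip":50}]'
```

```text
time: 8.85
eef_pos: [0.5987, 0.2143, 0.0209]
eef_rot: [-3.141, 0.0, 1.92]
contact_force: [-0.3, 0.1, -1.5]
width: 0.596
grip_force: 10.0
time: 9.22
eef_pos: [0.5988, 0.2143, 0.02]
eef_rot: [3.141, 0.0, 1.92]
contact_force: [0.1, 0.8, 0.1]
width: 0.599
grip_force: 10.0
```

```bash
python3 -m inch '[{"linear":[0,0,0.05],"twist":[0,0,0],"grip":50},{"linear":[0,0,0],"twist":[0,0,0],"grip":62},{"linear":[0,0,0],"twist":[0,0,0],"grip":75},{"linear":[0,0,0],"twist":[0,0,0],"grip":90},{"linear":[0,0,0],"twist":[0,0,0],"grip":90},{"linear":[0,0,-1],"twist":[0,0,0],"grip":90},{"linear":[0,0,-3],"twist":[0,0,0],"grip":90},{"linear":[0,0,-5],"twist":[0,0,0],"grip":90},{"linear":[0,0,-5],"twist":[0,0,0],"grip":90},{"linear":[0,0,-5],"twist":[0,0,0],"grip":90},{"linear":[0,0,-2],"twist":[0,0,0],"grip":90},{"linear":[0,0,0],"twist":[0,0,0],"grip":90}]'
python3 - <<'E'
from h import *
f=save("wrist","w4"); find(f,(.039,.05),(.598,.214),.05); togo((.498,-.2545,.23))
f=save("side","s4"); find(f,(.039,.05),(.598,.214),.05)
E
```

```text
time: 10.72
eef_pos: [0.5995, 0.2145, 0.2316]
eef_rot: [3.138, 0.0, 1.92]
contact_force: [0.0, 0.4, -0.0]
width: 0.903
grip_force: 0.0
(0.039, 0.05) 1291 circ 0.5996 0.214 0.0273 mean [0.5994 0.2148 0.044 ] ext [0.0539 0.0537 0.0078]
t 10.775 pos [0.5988 0.2143 0.2299] rot [3.1405e+00 1.0000e-04 1.9202e+00] tool cm [-4.060e+01 -2.552e+01 -3.000e-02] F [-0.6 -0.3 -0.8] w 0.9 g 0.0
(0.039, 0.05) 147 circ 0.5984 0.2099 0.0299 mean [0.5985 0.2087 0.0431] ext [0.0525 0.0543 0.0087]
```

View pics/w4.png

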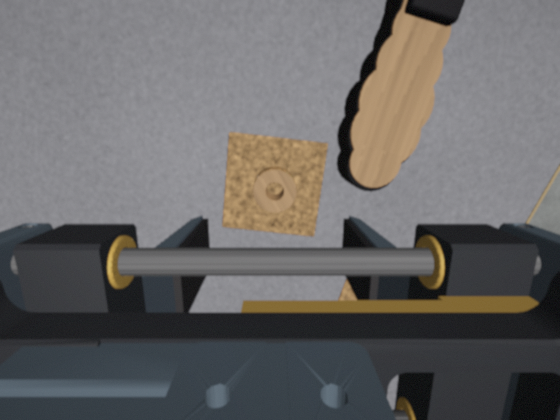

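The reel stands on the mat, centred at pixel (275,189), with its top at z=0.044 as it should be. Back to the spindle.

```bash
python3 -m inch '[{"linear":[-2.5,-0.45,0],"twist":[0,0,2.3],"grip":90},{"linear":[-4.9,-0.9,0],"twist":[0,0,4.7],"grip":70},{"linear":[-4.9,-0.9,0],"twist":[0,0,4.7],"grip":60},{"linear":[-4.9,-0.95,0],"twist":[0,0,4.7],"grip":50},{"linear":[-4.9,-0.95,0],"twist":[0,0,4.7],"grip":50},{"linear":[-4.9,-0.95,0],"twist":[0,0,4.7],"grip":50},{"linear":[-4.9,-0.95,0],"twist":[0,0,4.7],"grip":50},{"linear":[-4.9,-0.95,0],"twist":[0,0,4.7],"grip":50},{"linear":[-4.9,-0.95,0],"twist":[0,0,4.7],"grip":50},{"linear":[-4.9,-0.95,0],"twist":[0,0,4.7],"grip":50},{"linear":[-2.3,-0.5,0],"twist":[0,0,2.3],"grip":50},{"linear":[0,0,0],"twist":[0,0,0],"grip":50}]'
python3 - <<'E'
from h import *
f=save("wrist","w5"); find(f,(.122,.133),(.498,-.254),.03); find(f,(.067,.077),(.498,-.254),.032); find(f,(.088,.101),(.54,-.163),.03)
P=cloud(f).reshape(-1,3); q=P[(P[:,2]>.068)&(P[:,2]<.076)&(np.hypot(P[:,0]-.499,P[:,1]+.255)<.035)]; print(cv2.minAreaRect(q[:,:2].astype(np.float32)))
f=save("top","t5"); find(f,(.122,.133),(.498,-.254),.03)
togo((.4985,-.255,.15))
E
```

```text
time: 12.32
eef_pos: [0.4969, -0.2597, 0.2282]
eef_rot: [-3.139, -0.0, 1.099]
contact_force: [-0.5, 1.3, -0.2]
width: 0.499
grip_force: 0.0
(0.122, 0.133) 245 circ 0.499 -0.2558 0.0081 mean [ 0.4992 -0.2554  0.128 ] ext [0.0156 0.0156 0.0074]
(0.067, 0.077) 1081 circ 0.4989 -0.2558 0.0295 mean [ 0.5003 -0.2529  0.0722] ext [0.0549 0.0553 0.009 ]
(0.088, 0.101) 131 circ 0.5406 -0.1656 0.0057 mean [ 0.5407 -0.1655  0.0947] ext [0.0114 0.0117 0.0087]
((0.4989002048969269, -0.25576120615005493), (0.04240775108337402, 0.04199352115392685), 65.58439636230469)
none (0.122, 0.133)
t 12.425 pos [ 0.4981 -0.2583  0.2286] rot [-3.1401e+00 -5.0000e-04  1.1019e+00] tool cm [ 0.31 -0.1   7.86] F [ 0.2 -0.3 -0.1] w 0.501 g 0.0
```

```bash
python3 -m inch '[{"linear":[0.28,-0.1,3],"twist":[0,0,0],"grip":50},{"linear":[0,0,4],"twist":[0,0,0],"grip":50},{"linear":[0,0,3],"twist":[0,0,0],"grip":45},{"linear":[0,0,2],"twist":[0,0,0],"grip":40},{"linear":[0,0,1.1],"twist":[0,0,0],"grip":30},{"linear":[0,0,0],"twist":[0,0,0],"grip":28},{"linear":[0,0,0],"twist":[0,0,0],"grip":28},{"linear":[0,0,0],"twist":[0,0,0],"grip":28}]' 4
python3 - <<'E'
from h import *
f=save("wrist","w6"); P=cloud(f); print(np.nanmax(P[...,2]))
togo((.4984,-.2553,.097))
p=[r.read_state()["contact_force"] for i in range(3)]; print(np.mean(p,0))
E
```

```text
time: 13.42
eef_pos: [0.499, -0.2561, 0.0992]
eef_rot: [3.14, 0.0, 1.102]
contact_force: [-0.4, -0.4, -0.5]
width: 0.278
grip_force: 0.0
0.2183130349982812
t 13.475 pos [ 0.4989 -0.2561  0.0991] rot [3.1405e+00 1.0000e-04 1.1017e+00] tool cm [ 0.05 -0.08  0.21] F [0.2 0.4 0.9] w 0.276 g 0.0
[0.23587093 0.40203192 0.86085193]
```

View pics/w6.png

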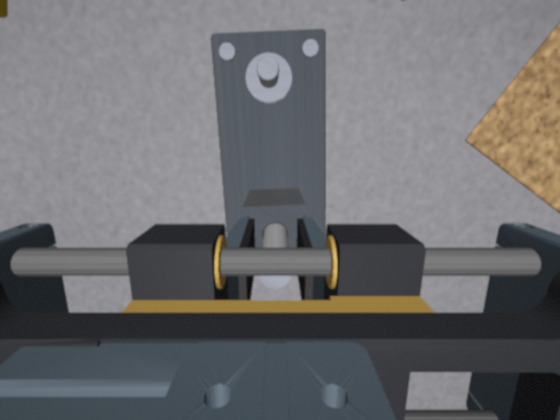

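The spindle sits mid-way between the fingers: rod at column ~275, finger faces at ~253 and ~299. I close gently and watch the side force.

```bash
python3 -m inch '[{"linear":[0.05,-0.05,0],"twist":[0,0,0],"grip":24},{"linear":[0,0,0],"twist":[0,0,0],"grip":20},{"linear":[0,0,0],"twist":[0,0,0],"grip":18},{"linear":[0,0,0],"twist":[0,0,0],"grip":10},{"linear":[0,0,0],"twist":[0,0,0],"grip":10},{"linear":[0,0,0],"twist":[0,0,0],"grip":10},{"linear":[0,0,0],"twist":[0,0,0],"grip":10},{"linear":[0,0,0],"twist":[0,0,0],"grip":10}]' 4
cat > st.py <<'E'
from h import *
R=Ro.from_euler("xyz",r.read_state()["eef_rot"]); F=[];T=[]
for i in range(4):
    s=r.read_state(); F.append(s["contact_force"]);T.append(s["wrist_torque"]); grab_frame("top")
print("tool F",R.inv().apply(np.mean(F,0)).round(2),"tool T",R.inv().apply(np.mean(T,0)).round(3)); togo((.4984,-.2553,.097))
E
python3 st.py
```

```text
time: 14.48
eef_pos: [0.4984, -0.2553, 0.0985]
eef_rot: [3.141, 0.0, 1.102]
contact_force: [0.9, -0.4, 0.9]
width: 0.172
grip_force: 4.0
tool F [-0.05  0.75 -1.01] tool T [-0.186 -0.138  0.013]
t 14.675 pos [ 0.4984 -0.2553  0.0984] rot [3.1415 0.     1.1016] tool cm [-0.    0.    0.14] F [ 0.1 -1.4  0.9] w 0.173 g 4.0
```

Gripped with under 1 N of side force. I firm up the grip and lift slowly, in two parts.

```bash
python3 -m inch '[{"linear":[0,0,0],"twist":[0,0,0],"grip":10},{"linear":[0,0,0],"twist":[0,0,0],"grip":10},{"linear":[0,0,-0.2],"twist":[0,0,0],"grip":10},{"linear":[0,0,-0.2],"twist":[0,0,0],"grip":10},{"linear":[0,0,-0.2],"twist":[0,0,0],"grip":10},{"linear":[0,0,-0.2],"twist":[0,0,0],"grip":10},{"linear":[0,0,0],"twist":[0,0,0],"grip":10},{"linear":[0,0,0],"twist":[0,0,0],"grip":10}]' 15
python3 st.py
```

```text
time: 15.68
eef_pos: [0.4983, -0.2552, 0.1064]
eef_rot: [-3.142, 0.0, 1.102]
contact_force: [0.5, 0.1, -1.6]
width: 0.171
grip_force: 15.0
tool F [0.13 0.67 1.15] tool T [-0.093 -0.117 -0.009]
t 15.875 pos [ 0.4983 -0.2553  0.1064] rot [-3.1415  0.      1.1015] tool cm [-0.    0.01  0.94] F [ 0.8  0.2 -2. ] w 0.171 g 15.0
```

It lifts freely, carrying only the rod's weight. Another 22 mm.

```bash
python3 -m inch '[{"linear":[0,0,-0.3],"twist":[0,0,0],"grip":10},{"linear":[0,0,-0.3],"twist":[0,0,0],"grip":10},{"linear":[0,0,-0.3],"twist":[0,0,0],"grip":10},{"linear":[0,0,-0.3],"twist":[0,0,0],"grip":10},{"linear":[0,0,-0.3],"twist":[0,0,0],"grip":10},{"linear":[0,0,-0.3],"twist":[0,0,0],"grip":10},{"linear":[0,0,-0.2],"twist":[0,0,0],"grip":10},{"linear":[0,0,-0.2],"twist":[0,0,0],"grip":10},{"linear":[0,0,0],"twist":[0,0,0],"grip":10},{"linear":[0,0,0],"twist":[0,0,0],"grip":10},{"linear":[0,0,0],"twist":[0,0,0],"grip":10},{"linear":[0,0,0],"twist":[0,0,0],"grip":10}]'
python3 st.py
python3 - <<'E'
from h import *
f=save("wrist","w7"); find(f,(.088,.101),(.54,-.163),.03)
f=save("side","s7"); find(f,(.039,.05),(.598,.214),.05)
cv2.imwrite("pics/s7c.png",cv2.resize(f["pixels"][140:350,180:460],None,fx=2.5,fy=2.5))
E
```

```text
time: 17.38
eef_pos: [0.4983, -0.2552, 0.1283]
eef_rot: [-3.141, -0.0, 1.102]
contact_force: [-0.3, -0.0, -2.2]
width: 0.174
grip_force: 15.0
tool F [-0.25 -0.03  1.56] tool T [ 0.031 -0.114 -0.024]
t 17.575 pos [ 0.4983 -0.2552  0.1284] rot [-3.1414 -0.      1.1016] tool cm [-0.01  0.01  3.14] F [-0.5 -0.8 -1. ] w 0.168 g 15.0
(0.088, 0.101) 315 circ 0.5403 -0.1657 0.0059 mean [ 0.5405 -0.1657  0.0947] ext [0.0115 0.0116 0.009 ]
(0.039, 0.05) 140 circ 0.6004 0.2093 0.0283 mean [0.5989 0.2095 0.0433] ext [0.0525 0.0542 0.0075]
```

View pics/s7c.png

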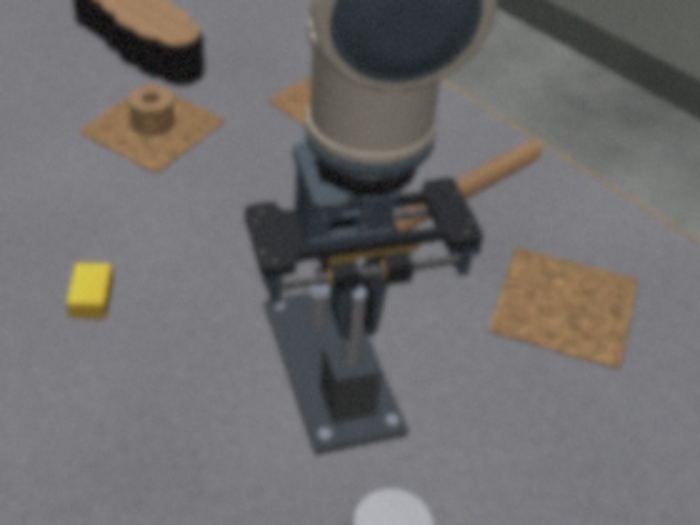

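The crop shows the reel upright on the left mat at (150,108) and the spindle standing proud of the housing between the fingers, from (358,292) to (350,360). The stand has not moved. I check the spindle's top height, expected at 0.158, then hand in.

Run:
```python
from h import *
P=cloud(dict(np.load("s7.npz")))
for v in range(252,288,3): # column ~ 322
    print(v,[tuple(P[v,u].round(3)) for u in (321,323)])
```

```text
252 [(np.float64(0.468), np.float64(-0.281), np.float64(0.212)), (np.float64(0.471), np.float64(-0.283), np.float64(0.211))]
255 [(np.float64(0.468), np.float64(-0.282), np.float64(0.204)), (np.float64(0.47), np.float64(-0.285), np.float64(0.205))]
258 [(np.float64(0.484), np.float64(-0.266), np.float64(0.171)), (np.float64(0.497), np.float64(-0.26), np.float64(0.158))]
261 [(np.float64(0.491), np.float64(-0.26), np.float64(0.153)), (np.float64(0.496), np.float64(-0.262), np.float64(0.15))]
264 [(np.float64(0.491), np.float64(-0.262), np.float64(0.145)), (np.float64(0.494), np.float64(-0.265), np.float64(0.145))]
267 [(np.float64(0.491), np.float64(-0.263), np.float64(0.136)), (np.float64(0.495), np.float64(-0.264), np.float64(0.134))]
270 [(np.float64(0.493), np.float64(-0.262), np.float64(0.125)), (np.float64(0.495), np.float64(-0.266), np.float64(0.127))]
273 [(np.float64(0.493), np.float64(-0.262), np.float64(0.116)), (np.float64(0.497), np.float64(-0.264), np.float64(0.114))]
276 [(np.float64(0.494), np.float64(-0.262), np.float64(0.105)), (np.float64(nan), np.float64(nan), np.float64(nan))]
279 [(np.float64(0.495), np.float64(-0.262), np.float64(0.093)), (np.float64(0.498), np.float64(-0.265), np.float64(0.094))]
282 [(np.float64(0.494), np.float64(-0.263), np.float64(0.085)), (np.float64(0.497), np.float64(-0.266), np.float64(0.086))]
285 [(np.float64(0.495), np.float64(-0.263), np.float64(0.074)), (np.float64(0.5), np.float64(-0.264), np.float64(0.072))]
```

The top is at about 0.158, so the spindle is raised 30 mm and upright.

```bash
python3 -c "
from cell import order; print(order.finish_job())"
```

```text
the job is handed in; nothing more can be done
None
```

The job is handed in, with no verdict returned: the reel stands upright and released near the centre of the leftmost mat, and the spindle is held still and upright about 30 mm up in its bore, with no sign of binding or of the stand moving.

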